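Park the three-plate specimen hanger in its comb rack

ROBOT

A 6-joint arm with a two-finger parallel gripper is mounted at the origin on the work surface. World frame = base frame: x ahead of the robot, y to its left, z up, the work surface at z = 0. Lengths are in m, angles in degrees, forces in N, time in s.
With the tool pointing down it reaches from about 0.35 to 0.875 m from the base axis. Payload 4.2 kg.
Tool frame: the origin (TCP) lies between the finger pads; the fingertips stand 25 mm ahead of it and the grasp point (between the pads) lies 6 mm ahead of it (r.tips_ahead is the distance from the TCP to the fingertips, in m); z points along the fingers, y is the direction in which the jaws open and shut (so a half turn about z gives the same grasp; the last joint's range is limited). The gripper opens to 87 mm and grips with 3 to 60 N. Pads are 19 mm wide; open, the fingers measure 117 mm over their backs; the gripper's body (75 mm by 190 mm) begins 51 mm behind the grasp point.
Start: joints at [83.915, 22.042, 0.453, 0, -68.411, -14.817], TCP at [0.223, 0.584, 0.225] pointing down, gripper open.
Joint ranges: [-179.83, 179.83], [-69.29, 118.12], [-61.27, 80.66], [-181.25, 117.63], [-171.15, -9.14], [-177.46, 177.46]. Speed limits (degrees/s): [159.86, 159.86, 180, 180, 180, 180].

INTERFACE

Orientations are given as a 3x3 rotation matrix whose columns are the frame's x, y, z axes.
In Python, from station import r, vision, finish_job gives the robot as it stands.
- The arm moves only by the shell command python3 -m jog 'ROWS'. ROWS is a JSON object of lists of equal length, an entry for each row: "rot": the turn, a rotation vector about the world's x, y, z in degrees, a list of three; "delta_pos": the shift along the world's x, y, z in mm, a list of three; "grip": the opening in per cent of the stroke, from 0 (shut) to 100 (fully open). A call has 1 to 10 rows; each row shifts and turns the commanded pose from where the row before left it; what a row does not reach is not made up. A row lasts 1/12 s, in which the tool goes at most 41.7 mm and 7.16 degrees, less where a joint would pass 70% of its speed; a pose out of reach is approached as far as the arm can. A call with a gripper value outside its range is refused whole. The fingers move at their own pace and stop on an object; the grip force is fixed at half the most. Time passes only in rows, so rows that do not move let the fingers close. It gives the time, the measured TCP pose, the force and the opening at its end, in the units of the state.
- r.sense(): the state, without advancing time (a new reading comes with each control period).
- vision.capture(name): name is "side" or "top" or "wrist"; returns a dict with "frame" (480x640x3 uint8, red, green, blue), "K" (3x3 intrinsics, pixels), "xyz" and "orientation" of the camera in the world. Camera axes: x right, y up, looking along -z (the intrinsics and any distortion apply to the point x, -y, -z); pixel columns grow to the right and rows downward; lengths in m; the calibration is good to about 2 mm. A picture is of the moment at which its call begins. There is no depth.
- finish_job(): hands the job in, once; it reports no verdict.
The state is a dict: "time_s": time; "joints": joint angles; "joint_velocities": joint speeds; "effort": joint torques, N m; "tcp_pos": TCP position; "ee_rot": TCP orientation; "wrist_force": force on the tool from outside, world axes, zero at the start; "moment": the same for the moment, N m; "gripper_width": opening from 0.0 (shut) to 1.0 (fully open).
Only numpy, scipy, OpenCV 4.12 (cv2) and the standard library are available. Lean on these libraries where they do the work, as an engineer would, in place of code of your own. Each camera call takes 0.05 s, during which the arm holds its last target. There are 200 camera calls.

TASK

On the microscope bench, pick up the three-plate specimen hanger by its black grip and lower it, without dropping it, into the white comb rack that has three gaps, so that one plate stands in each gap. It should stand upright and fully down on the rack's floor, about centred along the fins, and be let go. Leave the two-plate hanger standing where it is.

Things in the scene. Friction and masses are not known exactly. Their poses are not given: they have to be found in the camera images.
- hanger3: Hanger to move: 3 upright aluminium plates under a cross bar with a black grip block on top. Origin: centre of underside; x along plates, y across, z up; half-turn symmetric. Plates 64 mm (x), 5 mm thick, at y = -30, 0, 30, z 0 to 46 mm. Bar 22 (x) by 70 mm (y), z 46 to 56. Grip 22 (x) by 50 mm (y), z 56 to 92: pinch it along x. About 0.18 kg, stands on its plates on the table.
- rack3: Rack to fill: white plastic, fixed, 4 upright fins, 3 gaps. Origin: centre of underside; x along fins, y across, z up; half-turn symmetric. Base 76 (x) by 104 mm (y), its floor at z = 10 mm. Fins 76 mm long, 6 thick, at y = -45, -15, 15, 45, z 10 to 52 mm; gaps 24 mm wide at y = -30, 0, 30. Seated, hanger3's origin is at x = 0, y = 0, z = 10 mm here, its x along this x.
- hanger2: The other hanger, not to be moved: same build and 92 mm height but only two plates, at y = -15 and 15 mm; cross bar 40 mm and grip block 40 mm long in y. Origin: centre of its underside; axes as hanger3.
- rack2: The other rack, not used: same build, fixed, but only three fins (at y = -30, 0 and 30 mm) and two gaps; base 76 by 74 mm, 52 mm high. Origin: centre of its underside; axes as rack3.
There are look-alikes about, which are no part of the job. Leave any yellow look-alike of the rack3 alone. What is shaped like the hanger3 but yellow is not meant.

How it is judged:
By the outcome, as a careful person would: the job done as asked, in the order asked, and still so for the second after the job is handed in, with the robot touching nothing.
It also fails if it takes over 38 s, if anything falls off the work surface, if the arm or the gripper's body presses on something with over 40 N, if the wrist force passes 120 N, or if a joint passes its speed limit or range.

## Working session

There is one attempt and no reset: what is moved stays moved. The work goes in short steps, Python scripts to look and compute and a shell command to move; the robot and the scene stay as the last step left them, time stands still between calls to the robot, and variables do not carry over. Pictures are saved under pics/ and viewed, about 8 in all and at most 12, crops included, and the job is handed in when it is done.

```bash
mkdir -p pics; ls; python3 - <<'E'
from station import r,vision
import cv2,pickle,numpy as np
for n in ("top","side"):
    c=vision.capture(n); pickle.dump(c,open(f"pics/{n}0.pkl","wb"))
    cv2.imwrite(f"pics/{n}0.png",c["frame"][:,:,::-1]); print(n,c["K"],c["xyz"],np.round(c["orientation"],3), c.keys())
s=r.sense();print(s["time_s"],s["tcp_pos"],np.round(s["ee_rot"],3))
E
```

```text
pics
top [[433.3626043    0.         314.80136073]
 [  0.         433.3626043  243.62325705]
 [  0.           0.           1.        ]] [ 0.35600073 -0.0471258   0.84331707] [[ 0.005  0.991 -0.13 ]
 [-1.     0.002 -0.028]
 [-0.027  0.13   0.991]] dict_keys(['frame', 'K', 'xyz', 'orientation'])
side [[606.91074081   0.         317.4691458 ]
 [  0.         606.91074081 240.21206341]
 [  0.           0.           1.        ]] [ 0.18904887 -0.90575313  0.62687544] [[ 0.947  0.189 -0.258]
 [-0.319  0.503 -0.803]
 [-0.023  0.844  0.537]] dict_keys(['frame', 'K', 'xyz', 'orientation'])
0.1 [0.22276726 0.58336612 0.22358103] [[ 0.934 -0.357 -0.001]
 [-0.357 -0.934 -0.002]
 [ 0.     0.002 -1.   ]]
```

View pics/top0.png

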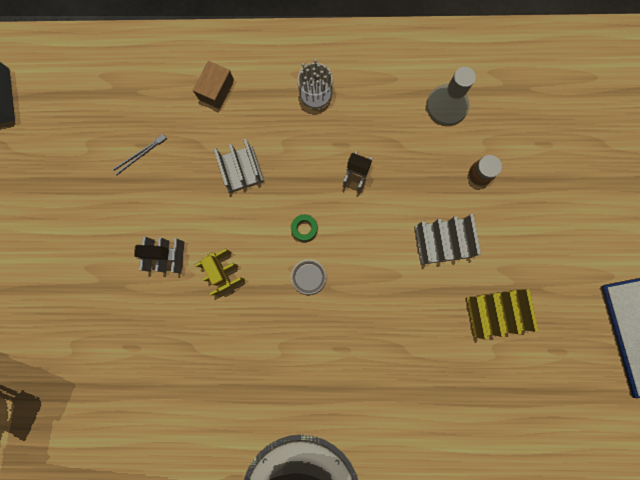

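View pics/side0.png

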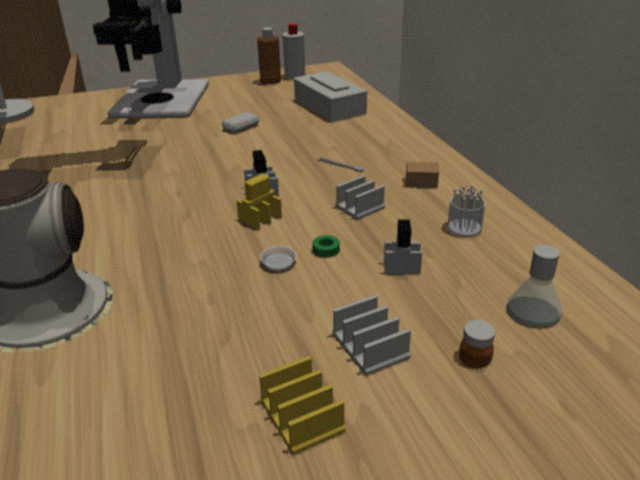

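The top view shows hanger3 (black grip) near (155,253), with its yellow look-alike at (217,270). White rack3 is near (447,240), the yellow rack near (502,315), hanger2 at (356,170) and rack2 at (240,167). I'll enlarge the hanger and rack.

```bash
python3 - <<'E'
import cv2,numpy as np
f=cv2.imread("pics/top0.png")
a=cv2.resize(f[222:292,120:200],None,fx=5,fy=5,interpolation=cv2.INTER_CUBIC)
b=cv2.resize(f[205:275,408:488],None,fx=5,fy=5,interpolation=cv2.INTER_CUBIC)
cv2.imwrite("pics/c1.png",np.hstack([a,b]))
E
```

```text
(no output)
```

View pics/c1.png

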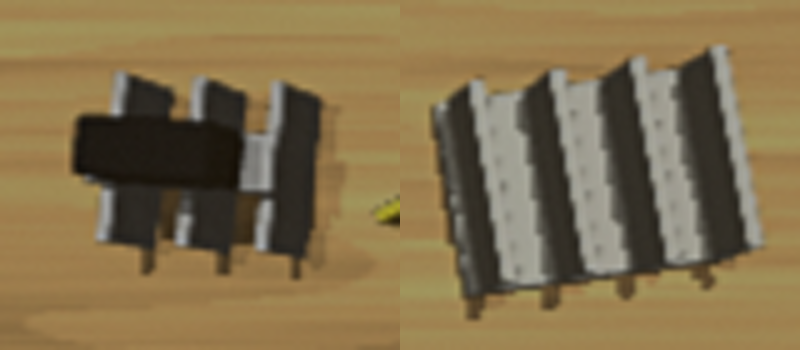

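In the crop, hanger3's outer plate tops end at (121,75)/(104,240) and (278,84)/(262,250). The rack's outer fin tops end at (478,83)/(513,286) and (720,47)/(755,245). I'll fit both poses to these.

```bash
cat > h.py <<'E'
import numpy as np,pickle
from scipy.optimize import least_squares
def proj(c,P):
    q=(np.atleast_2d(P)-c["xyz"])@np.array(c["orientation"]); K=c["K"]
    return np.c_[K[0,2]+K[0,0]*q[:,0]/-q[:,2],K[1,2]-K[1,1]*q[:,1]/-q[:,2]]
def world(p,L):
    a=np.radians(p[2]); R=np.array([[np.cos(a),-np.sin(a),0],[np.sin(a),np.cos(a),0],[0,0,1]])
    return np.array(L)@R.T+[p[0],p[1],0]
def fit(c,L,px,p0):
    s=least_squares(lambda p:(proj(c,world(p,L))-px).ravel(),p0,x_scale=[.01,.01,1]); return s.x,np.round(s.fun,2)
E
python3 - <<'E'
from h import *
c=pickle.load(open("pics/top0.pkl","rb"))
sg=np.array([[1,1],[-1,1],[1,-1],[-1,-1]])
h=np.array([(121,75),(104,240),(278,84),(262,250)])/5-.4+[120,222]
k=np.array([(478,83),(513,286),(720,47),(755,245)])-[400,0]; k=k/5-.4+[408,205]
print(fit(c,np.c_[sg*[.032,.030],[.046]*4],h,[.35,.25,0]))
print(fit(c,np.c_[sg*[.038,.045],[.052]*4],k,[.35,-.25,0]))
E
```

```text
(array([ 0.44083701,  0.26849546, -2.94671999]), array([ 0.08, -0.39, -0.22,  0.56,  0.16, -0.53, -0.02,  0.33]))
(array([ 0.47172936, -0.27408426,  8.60782657]), array([-0.4 , -0.28,  0.02, -0.21, -0.34, -0.27,  0.7 ,  0.74]))
```

```bash
python3 -m jog '{"rot":[[0,0,-7.1],[0,0,-7.1],[0,0,-7.1],[0,0,-7.1],[0,0,-7.1],[0,0,-7.1],[0,0,-7.1],[0,0,-7.1],[0,0,-7.1],[0,0,-7.1]],"delta_pos":[[22,-31.5,0],[22,-31.5,0],[22,-31.5,0],[22,-31.5,0],[22,-31.5,0],[22,-31.5,0],[22,-31.5,0],[22,-31.5,0],[22,-31.5,0],[20,-31.5,0]],"grip":[100,100,100,100,100,100,100,100,100,100]}'; python3 - <<'E'
from station import r,vision
import cv2,pickle,numpy as np
vision.capture("top");vision.capture("top")
c=vision.capture("wrist"); pickle.dump(c,open("pics/w1.pkl","wb"))
cv2.imwrite("pics/w1.png",c["frame"][:,:,::-1]); print(c["xyz"],np.round(c["orientation"],3))
s=r.sense();print(s["time_s"],s["tcp_pos"],np.round(s["ee_rot"],3),s["joints"])
E
```

```text
time_s: 0.93
tcp_pos: [0.4416, 0.267, 0.2243]
ee_rot: [[-0.039, -0.999, -0.0], [-0.999, 0.039, -0.0], [0.0, 0.0, -1.0]]
wrist_force: [0.9, 0.3, 0.3]
gripper_width: 1.003
[0.43833027 0.18250869 0.38410334] [[-0.999 -0.04  -0.012]
 [ 0.042 -0.954 -0.298]
 [ 0.001 -0.298  0.954]]
1.0833 [0.44171925 0.26657254 0.22416415] [[-0.038 -0.999 -0.001]
 [-0.999  0.038 -0.001]
 [ 0.001  0.001 -1.   ]] [ 4.91468217e+01  1.14471035e+01 -1.46588581e+01 -1.25568383e-02
 -6.39493894e+01 -5.12942600e+01]
```

View pics/w1.png

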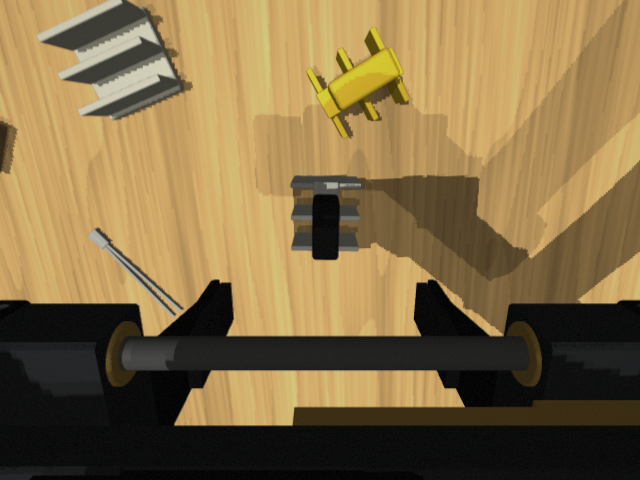

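The wrist view shows hanger3's grip at u 312–339, v 195–259 and its plates at v≈183, 211 and 240. I'll check the estimated pose against an enlarged overlay.

```bash
python3 - <<'E'
from h import *
import cv2
c=pickle.load(open("pics/w1.pkl","rb")); p=[.4408,.2685,-3]
f=cv2.imread("pics/w1.png")[160:280,260:400]
f=cv2.resize(f,None,fx=5,fy=5,interpolation=cv2.INTER_CUBIC)
def box(x,y0,y1,z,col):
    L=[(x,y0,z),(x,y1,z),(-x,y1,z),(-x,y0,z)]
    q=((proj(c,world(p,L))-[260,160]+.5)*5-.5).astype(int); cv2.polylines(f,[q],True,col,1)
for y in(-.03,0,.03): box(.032,y-.0025,y+.0025,.046,(0,0,255))
box(.011,-.025,.025,.092,(0,255,0))
cv2.imwrite("pics/w1c.png",f)
E
```

```text
(no output)
```

View pics/w1c.png

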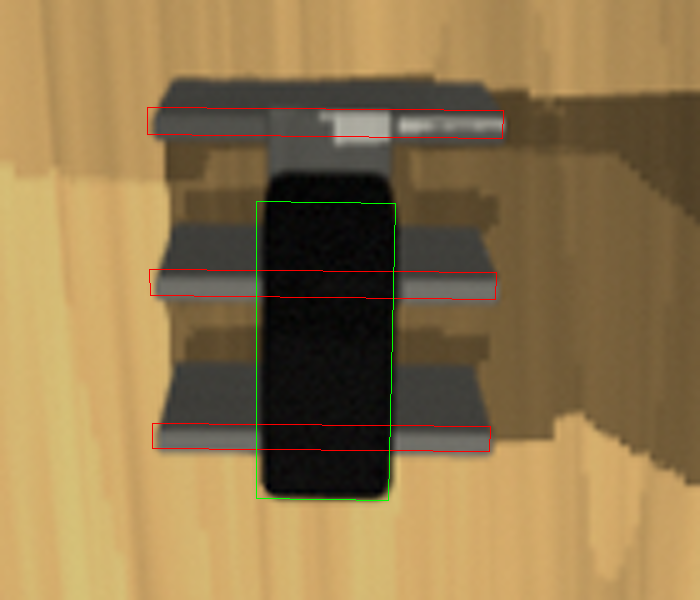

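The overlay agrees to about 1 mm, with x a touch smaller and the yaw good. Descending and gripping.

```bash
python3 -m jog '{"rot":[[0,0,0],[0,0,0],[0,0,0],[0,0,0],[0,0,0],[0,0,0],[0,0,0]],"delta_pos":[[-2,2,-25],[0,0,-35],[0,0,-35],[0,0,-25],[0,0,-15],[0,0,-5],[0,0,0]],"grip":[100,100,100,100,100,100,100]}'; python3 -m jog '{"rot":[[0,0,0],[0,0,0],[0,0,0],[0,0,0],[0,0,0],[0,0,0],[0,0,0],[0,0,0]],"delta_pos":[[0,0,0],[0,0,0],[0,0,0],[0,0,0],[0,0,0],[0,0,0],[0,0,0],[0,0,0]],"grip":[0,0,0,0,0,0,0,0]}'
```

```text
time_s: 1.67
tcp_pos: [0.438, 0.271, 0.0832]
ee_rot: [[-0.031, -1.0, -0.002], [-1.0, 0.031, -0.002], [0.003, 0.002, -1.0]]
wrist_force: [0.3, 0.3, 0.5]
gripper_width: 1.0
time_s: 2.33
tcp_pos: [0.439, 0.2708, 0.0847]
ee_rot: [[-0.033, -0.999, 0.0], [-0.999, 0.033, 0.0], [-0.0, -0.0, -1.0]]
wrist_force: [-0.1, 0.3, 0.0]
gripper_width: 0.477
```

```bash
python3 -m jog '{"rot":[[0,0,0],[0,0,0],[0,0,0],[0,0,0],[0,0,0],[0,0,0]],"delta_pos":[[0,0,0],[0,0,0],[0,0,0],[0,0,0],[0,0,0],[0,0,0]],"grip":[0,0,0,0,0,0]}'; python3 -m jog '{"rot":[[0,0,0],[0,0,0],[0,0,0],[0,0,0],[0,0,0],[0,0,0],[0,0,0]],"delta_pos":[[0,0,8],[0,0,20],[0,0,25],[0,0,25],[0,0,20],[0,0,12],[0,0,0]],"grip":[0,0,0,0,0,0,0]}'
```

```text
time_s: 2.83
tcp_pos: [0.4392, 0.2711, 0.0846]
ee_rot: [[-0.033, -0.999, 0.0], [-0.999, 0.033, 0.0], [-0.0, -0.0, -1.0]]
wrist_force: [0.2, 0.2, 0.7]
gripper_width: 0.251
time_s: 3.42
tcp_pos: [0.4397, 0.2717, 0.1976]
ee_rot: [[-0.033, -0.999, 0.004], [-0.999, 0.033, 0.004], [-0.004, -0.004, -1.0]]
wrist_force: [0.4, 0.4, -2.3]
gripper_width: 0.249
```

The grip is held: opening 0.25 and about 2 N of weight. Carrying the hanger across to above rack3.

```bash
python3 -m jog '{"rot":[[0,0,1],[0,0,1],[0,0,1],[0,0,1],[0,0,1],[0,0,1],[0,0,1],[0,0,1],[0,0,1],[0,0,1.5]],"delta_pos":[[2,-15,5],[2,-30,5],[2,-38,5],[2,-38,5],[2,-38,0],[2,-38,0],[2,-38,0],[2,-38,0],[2,-38,0],[2,-38,0]],"grip":[0,0,0,0,0,0,0,0,0,0]}'; python3 -m jog '{"rot":[[0,0,0],[0,0,0],[0,0,0],[0,0,0],[0,0,0],[0,0,0],[0,0,0],[0,0,0]],"delta_pos":[[2,-38,0],[2,-38,0],[2,-38,0],[2,-34,0],[2,-25,0],[2,-14,0],[0,-8,0],[0,0,0]],"grip":[0,0,0,0,0,0,0,0]}'; python3 - <<'E'
from station import r,vision
import cv2,pickle,numpy as np
for n in("top","side","wrist"):
    c=vision.capture(n); pickle.dump(c,open(f"pics/{n}2.pkl","wb"))
    cv2.imwrite(f"pics/{n}2.png",c["frame"][:,:,::-1])
s=r.sense();print(s["time_s"],s["tcp_pos"],np.round(s["ee_rot"],3),s["wrist_force"],s["gripper_width"])
E
```

```text
time_s: 4.25
tcp_pos: [0.4573, -0.0799, 0.2134]
ee_rot: [[0.15, -0.989, -0.003], [-0.989, -0.15, 0.0], [-0.001, 0.003, -1.0]]
wrist_force: [0.9, 0.0, -2.4]
gripper_width: 0.243
time_s: 4.92
tcp_pos: [0.4699, -0.2739, 0.213]
ee_rot: [[0.147, -0.989, -0.003], [-0.989, -0.147, 0.001], [-0.002, 0.003, -1.0]]
wrist_force: [1.1, -0.7, -1.7]
gripper_width: 0.247
5.0667 [ 0.47043727 -0.27212296  0.21399908] [[ 0.15  -0.989 -0.001]
 [-0.989 -0.15   0.001]
 [-0.001  0.001 -1.   ]] [ 0.68085149 -0.31092044 -2.66329776] 0.24737179971597265
```

View pics/wrist2.png

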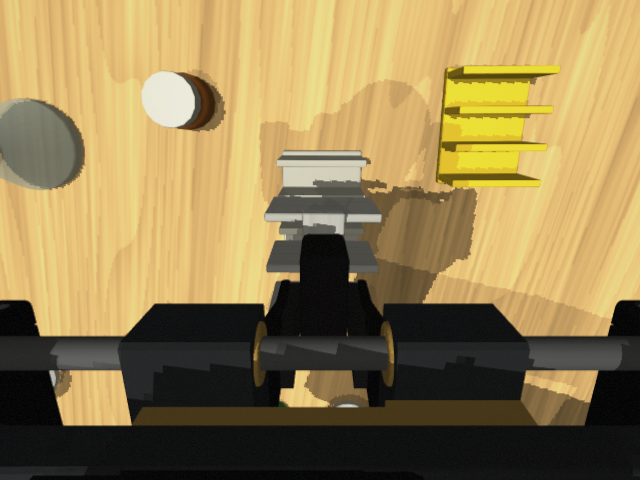

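The wrist view shows the hanger held level over rack3, with the rack edge at v≈157 and the near plate at v≈215. I'll overlay the predicted hanger (red) and rack (green) on the wrist and side images.

```bash
cat > ov.py <<'E'
from h import *
import cv2,sys
def ov(n,hp,hz,rp,x0,y0,w,h,s):
    c=pickle.load(open(f"pics/{n}.pkl","rb"))
    f=cv2.resize(cv2.imread(f"pics/{n}.png")[y0:y0+h,x0:x0+w],None,fx=s,fy=s,interpolation=cv2.INTER_CUBIC)
    def d(p,L,col):
        q=((proj(c,world(p,L))-[x0,y0]+.5)*s-.5).astype(int); cv2.polylines(f,[q],True,col,1)
    for y in(-.03,0,.03): d(hp,[(.032,y,hz+.046),(-.032,y,hz+.046),(-.032,y,hz),(.032,y,hz)],(0,0,255))
    for y in(-.045,-.015,.015,.045): d(rp,[(.038,y,.052),(-.038,y,.052),(-.038,y,.01),(.038,y,.01)],(0,200,0))
    return f
E
python3 - <<'E'
from ov import *
hp=[.4705,-.274,8.6];rp=[.4717,-.2741,8.6]
a=ov("wrist2",hp,.130,rp,240,130,160,160,3); b=ov("side2",hp,.130,rp,310,190,110,190,4)
H=760; o=np.zeros((600,800,3),np.uint8); b=cv2.resize(b,(320,553)); o[:480,:480]=a; o[:553,480:]=b
cv2.imwrite("pics/ov2.png",o)
E
```

```text
(no output)
```

View pics/ov2.png

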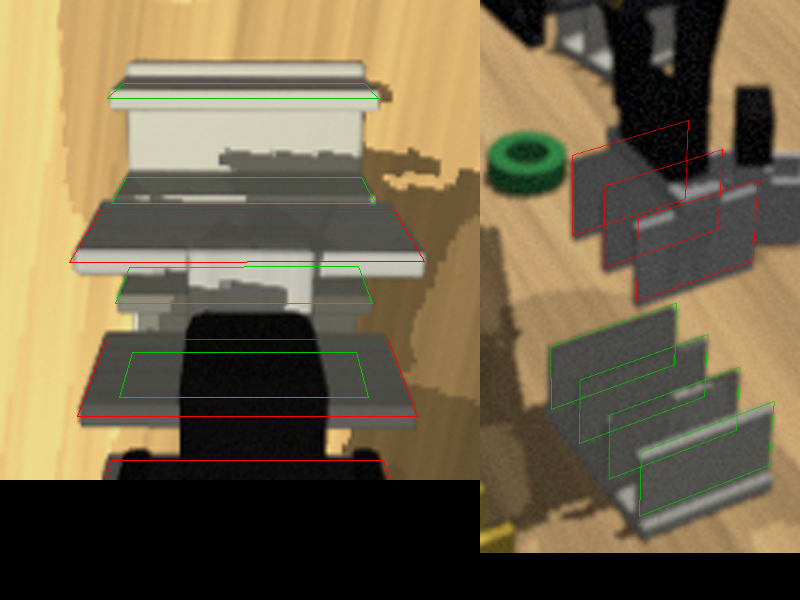

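Both overlays match to about 1 mm. Lowering, with slow steps at the end.

```bash
python3 -m jog '{"rot":[[0,0,0],[0,0,0],[0,0,0],[0,0,0],[0,0,0],[0,0,0],[0,0,0],[0,0,0]],"delta_pos":[[1,0,-12],[0,0,-20],[0,0,-22],[0,0,-22],[0,0,-18],[0,0,-12],[0,0,-8],[0,0,-2]],"grip":[0,0,0,0,0,0,0,0]}'; python3 -m jog '{"rot":[[0,0,0],[0,0,0],[0,0,0],[0,0,0]],"delta_pos":[[0,0,-1.5],[0,0,-1],[0,0,-1],[0,0,0]],"grip":[0,0,0,0]}'
```

```text
time_s: 5.73
tcp_pos: [0.4713, -0.2719, 0.0974]
ee_rot: [[0.151, -0.989, -0.003], [-0.989, -0.151, 0.001], [-0.001, 0.002, -1.0]]
wrist_force: [-0.8, -0.1, -1.8]
gripper_width: 0.25
time_s: 6.07
tcp_pos: [0.4724, -0.2732, 0.0957]
ee_rot: [[0.15, -0.989, 0.001], [-0.989, -0.15, -0.0], [0.001, -0.001, -1.0]]
wrist_force: [0.6, 0.8, -2.9]
gripper_width: 0.251
```

```bash
python3 -m jog '{"rot":[[0,0,0],[0,0,0],[0,0,0],[0,0,0]],"delta_pos":[[0,0,-1],[0,0,0],[0,0,0],[0,0,0]],"grip":[0,0,0,0]}'; python3 - <<'E'
from station import r,vision
import cv2,pickle,numpy as np
for n in("side","wrist"):
    c=vision.capture(n); pickle.dump(c,open(f"pics/{n}3.pkl","wb"))
    cv2.imwrite(f"pics/{n}3.png",c["frame"][:,:,::-1])
from ov import *
hp=[.4715,-.274,8.6];rp=[.4717,-.2741,8.6]
a=ov("wrist3",hp,.010,rp,240,130,160,160,3); b=ov("side3",hp,.010,rp,310,250,110,130,4)
o=np.zeros((600,800,3),np.uint8); b=cv2.resize(b,(320,378)); o[:480,:480]=a; o[:378,480:]=b
cv2.imwrite("pics/ov3.png",o); print(r.sense()["wrist_force"],r.sense()["tcp_pos"])
E
```

```text
time_s: 6.4
tcp_pos: [0.4725, -0.2734, 0.0946]
ee_rot: [[0.15, -0.989, 0.001], [-0.989, -0.15, -0.001], [0.001, -0.001, -1.0]]
wrist_force: [-0.0, -0.3, 0.6]
gripper_width: 0.245
[0.01317603 0.21898065 0.22096584] [ 0.47248698 -0.27336411  0.0945988 ]
```

View pics/ov3.png

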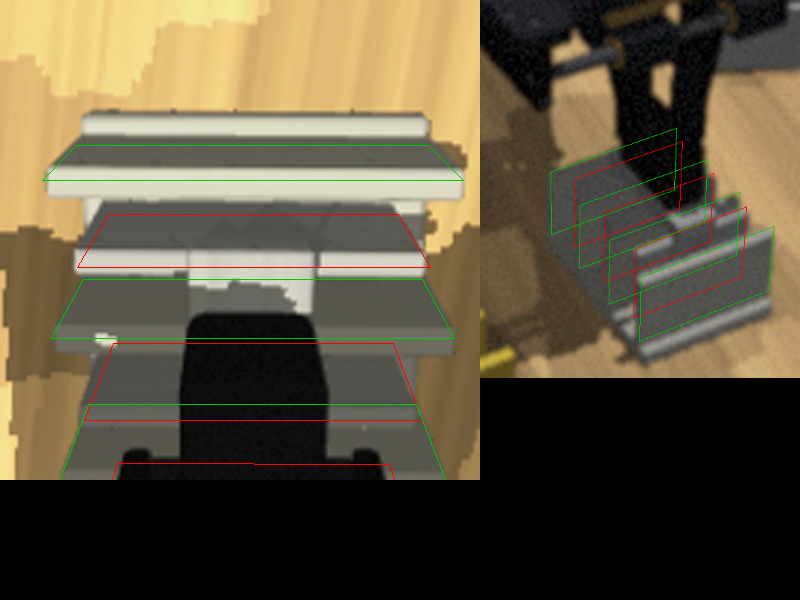

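The load has gone from the wrist (−2.5 N to about 0 N), TCP z is 10 mm above the grasp height, and each plate lies between fins. Releasing and rising.

```bash
python3 -m jog '{"rot":[[0,0,0],[0,0,0],[0,0,0],[0,0,0],[0,0,0],[0,0,0],[0,0,0],[0,0,0]],"delta_pos":[[0,0,0],[0,0,0],[0,0,0],[0,0,0],[0,0,0],[0,0,0],[0,0,0],[0,0,0]],"grip":[65,65,65,65,65,65,65,65]}'; python3 -m jog '{"rot":[[0,0,0],[0,0,0],[0,0,0],[0,0,0],[0,0,0],[0,0,0],[0,0,0],[0,0,0],[0,0,0],[0,0,0]],"delta_pos":[[0,0,5],[0,0,15],[0,0,25],[0,0,30],[0,0,30],[0,10,10],[0,25,0],[0,35,0],[0,35,0],[0,20,0]],"grip":[65,65,65,65,65,65,65,65,65,65]}'; python3 - <<'E'
from station import r,vision
import cv2,pickle,numpy as np
for n in("side","top"):
    c=vision.capture(n); pickle.dump(c,open(f"pics/{n}4.pkl","wb"))
    cv2.imwrite(f"pics/{n}4.png",c["frame"][:,:,::-1])
f=cv2.imread("pics/top4.png")[195:285,398:498];g=cv2.imread("pics/side4.png")[250:380,310:420]
a=cv2.resize(f,(400,360),interpolation=2);b=cv2.resize(g,(400,473),interpolation=2)
o=np.zeros((480,800,3),np.uint8);o[:360,:400]=a;o[:473,400:]=b
cv2.imwrite("pics/f4.png",o)
E
```

```text
time_s: 7.17
tcp_pos: [0.4719, -0.2732, 0.094]
ee_rot: [[0.149, -0.989, -0.0], [-0.989, -0.149, 0.0], [-0.0, 0.0, -1.0]]
wrist_force: [0.7, -0.3, 0.2]
gripper_width: 0.641
time_s: 8.0
tcp_pos: [0.4713, -0.1458, 0.2093]
ee_rot: [[0.15, -0.989, 0.0], [-0.989, -0.15, 0.001], [-0.001, -0.0, -1.0]]
wrist_force: [-0.1, 0.4, -0.7]
gripper_width: 0.652
```

View pics/f4.png

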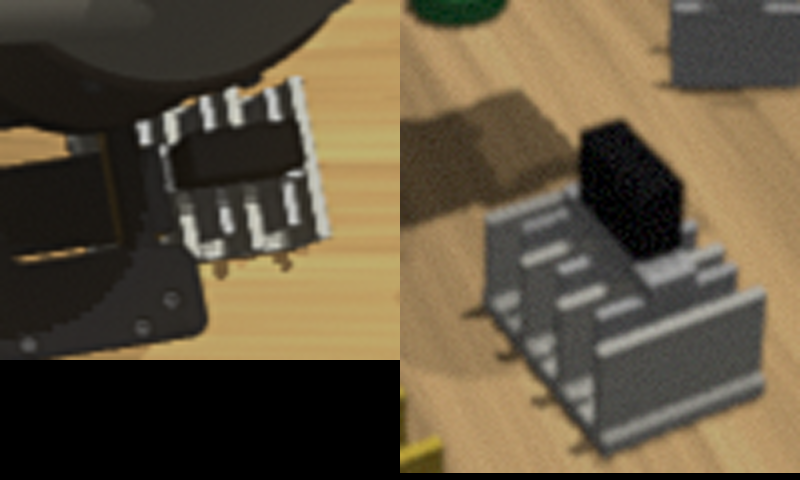

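The hanger stands upright, with one plate in each gap and the plate tops just above the fins. It looks centred and the gripper is clear.

```bash
python3 -c "
from station import finish_job
print(finish_job())"
```

```text
the job is handed in; nothing more can be done
None
```

I picked hanger3 up by its black grip and lowered it into the white three-gap rack3. I then let it go and handed the job in at about 8 s on the robot's clock. I didn't touch hanger2, rack2 or the yellow look-alikes.

- **Seating:** before release, the vertical wrist force went from about −2.5 N to about 0 N. The TCP was then 10 mm above its grasp height, which matches the rack's floor.
- **Final pictures:** the side and top views show the hanger upright, one plate in each gap, and about centred along the fins. The gripper is clear of it.
- **Disagreement:** the overlay of the seated hanger on the wrist image was a few millimetres off for both the hanger and the rack. The side overlay fitted well, so I put this down to camera calibration. No checks failed.

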